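# Demould a doll's head cap

## Robot

A 6-joint arm with a two-finger parallel gripper is mounted at the origin on the work surface. World frame = base frame: x ahead of the robot, y to its left, z up, the work surface at z = 0. Lengths are in m, angles in rad, forces in N, time in s.
With the tool pointing down it reaches from about 0.375 to 0.9 m from the base axis. Payload 3.1 kg.
Tool frame: the origin (TCP) lies between the finger pads; the fingertips stand 17 mm ahead of it and the grasp point (between the pads) lies 2 mm behind it (env.tip_reach is the z of the fingertips in the tool frame, in m); z points along the fingers, y is the line along which they close (so a half turn about z gives the same grasp; the last joint's range is limited). The gripper opens to 85 mm and grips with 20 to 120 N. Pads are 22 mm wide; open, the fingers measure 114 mm over their backs; the gripper's body (76 mm by 85 mm) begins 54 mm behind the grasp point. The pads swing forward as they close: fully open they stand 13 mm farther back than shut.
Start: joints at [-1.446, 0.527, 1.433, -0, 1.181, -0.178], TCP at [0.187, -0.596, 0.248] pointing down, gripper open.
Joint ranges: [-3.08, 3.08], [-0.75, 2.2], [0.22, 2.44], [-1.43, 4.57], [0, 2.65], [-2.85, 2.85]. Speed limits (rad/s): [2.79, 2.79, 3.14, 3.14, 3.14, 3.14].

## Interface

Orientations are given as a rotation vector (axis times angle).
In Python, from rig import env, get_image gives the robot as it stands. The module is installed in compiled form; this text tells all that it offers.
- The arm moves only by the tool apply_moves, never from a script. Its argument "plan" is a list of rows, each a list of 7 numbers: the turn, a rotation vector about the tool's x, y, z in degrees, then the shift along the tool's x, y, z in mm, then the finger opening in mm, from 0 to 85.4. A call has 1 to 5 rows; each row is the pose to reach, as a shift and turn from the pose commanded when the call began, along the tool's axes at that moment; what a row does not reach only later rows make up. A row lasts 1/8 s, in which the tool goes at most 62.5 mm and 10.7 degrees, less where a joint would pass 70% of its speed; a pose out of reach is approached as far as the arm can. A call with a gripper value outside its range is refused whole. The fingers move at their own pace and stop on an object; "squeeze" is the grip in N (left out, the last holds). Time passes only in rows, so rows that repeat a pose let the fingers close. It gives the time, the measured TCP pose, the force, the opening and the grip force at its end, in the units of the state.
- env.sense(): the state, without advancing time (a new reading comes with each control period).
- get_image(name): name is "side" or "top" or "wrist"; returns a dict with "img" (400x640x3 uint8, red, green, blue), "range_z" (400x640 float32, m along the optical axis (not along the pixel's ray), 0 where there is no reading), "mtx" (3x3 intrinsics, pixels), "view" (4x4, takes a point from world to camera coordinates). Camera axes: x right, y down, z forward; pixel columns grow to the right and rows downward; lengths in m; the calibration is good to about 2 mm. The wrist camera is an equidistant fisheye: a pixel r from the principal point sees the ray r / f radians off the axis. A picture is of the moment at which its call begins.
- env.hand_in(): hands the job in; it is judged then, once.
The state is a dict: "time": time; "joint_pos": joint angles; "qvel": joint speeds; "joint_efforts": joint torques, N m; "tcp_pos": TCP position; "tool_rot": TCP orientation; "force": force on the tool from outside, world axes, zero at the start; "torque": the same for the moment, N m; "grip_width": finger opening in m; "grasp_force": force on a finger pad.
Only numpy, scipy, OpenCV 4.12 (cv2) and the standard library are available. Lean on these libraries where they do the work, as an engineer would, in place of code of your own. Each camera call takes 0.05 s, during which the arm holds its last target. There are 200 camera calls.

## Task

The head cap in the violet-lidded mould has cured. Swing the violet lid up and over, past vertical, so that it stays open by itself, then lift the cap out and set it down upright, flat on the floor of the aqua tray. Leave the white-lidded mould shut.

Things in the scene. Friction and masses are not known exactly. Their poses are not given: they have to be found in the camera images.
- violet_tab (a point): Grip point of the violet lid's black tab: 14 mm wide (y), 16 thick, 45 long; point mid-section, 28 from the lid's front, 46 above the table when shut. Axes turn with the lid: x to the hinge side, z out of its top. Hinge axis: along y through (128,0,-10), fixed. Lid (150 g) starts shut, opens by turning about +y, tab up and over, to a stop at 126 deg; let go it falls shut below 70, open past 90.
- white_tab (a point): The same tab on a second mould of the same build, but with a white lid; it starts shut. Each mould (mm): fixed aluminium base 100 x 100, 36 high, its centre 78 along x from the shut tab point, its top open as a round pocket 68 wide, floor 14 above the table; on it a hollow lid 100 x 100, 29 deep, hinged on the side away from the tab. Shut, its top is 65 above the table.
- cap: Skin-coloured resin cap of a doll's head, 60 g, lying in the violet mould's pocket, out of sight until the lid is open. Dome 60 mm across, 22 high, flat underneath; on top a round pouring stub to grip, 16 mm across, from 22 to 44 above the underside. In the mould the stub stands above the base's top, ending 58 above the table. Origin: centre of the underside; z up the stub.
- tray: Aqua blue open tray, fixed to the table, empty: 130 x 120 mm outside (x, y), 18 high, walls 4 mm thick, floor 4 mm thick. Origin: centre of its underside, on the table; z up.
Mind the look-alikes: they are no part of the job. Several things look just like the tray: the one meant starts farthest from the robot's base.

How it is judged:
By the outcome, as a careful person would: the job done as asked, in the order asked, and still so for the second after the job is handed in, with the robot touching nothing.
It also fails if it takes over 58 s, if anything falls off the work surface, if the arm or the gripper's body presses on something with over 40 N, if the wrist force passes 120 N, or if a joint passes its speed limit or range.

## Working session

There is one attempt and no reset: what is moved stays moved. The work goes in short steps, Python scripts to look and compute and a tool call to move; the robot and the scene stay as the last step left them, time stands still between calls to the robot, and variables do not carry over. Pictures are saved under pics/ and viewed, at most 10 in all, crops included, and the job is handed in when it is done.

Besides the shell and the picture viewer there is one more tool, called after "Request:" as a command line: name --pt "numbers of a row" for each row, then --argument value for the rest. apply_moves: Moves the arm, as the interface text tells. Its arguments: {"type":"object","properties":{"plan":{"type":"array"},"squeeze":{"type":"number"}},"required":["plan"]}

```bash
mkdir -p pics; cat > h.py <<'E'
import numpy as np, cv2
from rig import env, get_image
from scipy.spatial.transform import Rotation as R
def pts(c):
    # world points per pixel from depth (pinhole)
    K,V,z=c["mtx"],c["view"],c["range_z"]
    v,u=np.mgrid[:z.shape[0],:z.shape[1]]
    p=np.stack([(u-K[0,2])/K[0,0]*z,(v-K[1,2])/K[1,1]*z,z],-1)
    return (p-V[:3,3])@V[:3,:3]
def save(n,img): cv2.imwrite(f"pics/{n}.png",cv2.cvtColor(np.ascontiguousarray(img),cv2.COLOR_RGB2BGR))
E
python3 - <<'E'
from h import *
a=get_image("top");b=get_image("side")
save("top0",a["img"]);save("side0",b["img"])
np.savez("t0.npz",**a);np.savez("s0.npz",**b)
s=env.sense();print(s["tcp_pos"],s["tool_rot"],s["time"]);print(a["view"],a["mtx"],b["view"])
E
```

```text
[ 0.18691556 -0.59576431  0.24744807] [-3.10350259e+00 -4.75097886e-01 -6.40367838e-05] 0.1
[[ 0.00898573 -0.99994315  0.00573999  0.01624106]
 [-0.98857272 -0.00974706 -0.15042926  0.42676757]
 [ 0.15047666 -0.00432268 -0.98860411  1.15502224]
 [ 0.          0.          0.          1.        ]] [[440.3297196    0.         328.89487861]
 [  0.         440.3297196  199.46998453]
 [  0.           0.           1.        ]] [[-0.7045363  -0.70965699  0.00394489  0.33180251]
 [-0.54675131  0.53924549 -0.64052892  0.26389405]
 [ 0.45242857 -0.45343275 -0.76792391  0.80133897]
 [ 0.          0.          0.          1.        ]]
```

View pics/top0.png

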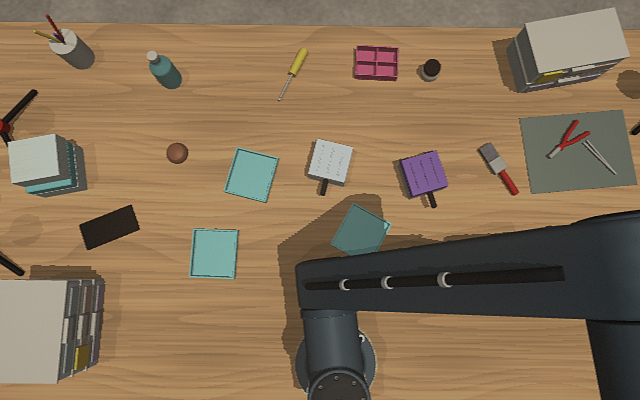

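View pics/side0.png

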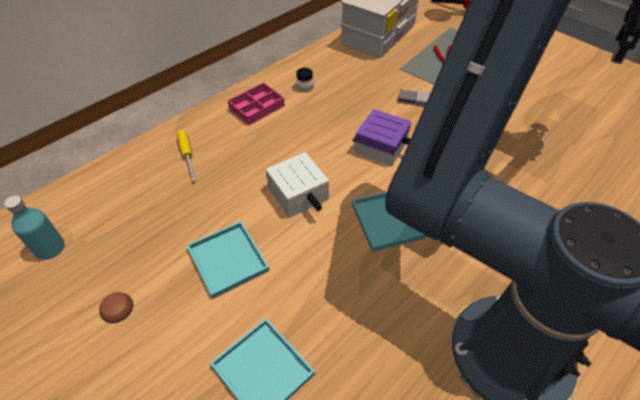

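The top view shows the violet mould at (424,175) with its tab at (432,200), and the white look-alike at (330,162). Three trays look alike, at (252,174), (214,253) and (360,230). The one at (252,174) is farthest from the base, which is near (335,362).

```bash
python3 - <<'E'
from h import *
a=dict(np.load("t0.npz"));b=dict(np.load("s0.npz"))
def go(c,name):
    P=pts(c);hsv=cv2.cvtColor(c["img"],cv2.COLOR_RGB2HSV);H,S,Vv=cv2.split(hsv)
    ms={"aqua":(H>82)&(H<95)&(S>80),"violet":(H>125)&(H<150)&(S>80)}
    for n,m in ms.items():
        nn,lab,st,ce=cv2.connectedComponentsWithStats(m.astype(np.uint8))
        for i in range(1,nn):
            if st[i,4]<300: continue
            q=P[(lab==i)&(c["range_z"]>0)]
            if n=="violet": q=q[abs(q[:,2]-.065)<.006]
            else: q=q[q[:,2]<.03]
            if len(q)<100: continue
            r=cv2.minAreaRect((q[:,:2]*1000).astype(np.float32))
            print(name,n,ce[i].round(),len(q),"z",np.median(q[:,2]).round(4),"rect",np.round(r[0],1),np.round(r[1],1),round(r[2],1),"d",np.hypot(*r[0]).round())
    return P
P=go(a,"top");go(b,"side")
# tab: dark pixels near violet
m=(a["img"].max(2)<60)&(P[...,2]>.035)&(P[...,2]<.065)
m[:, :415]=0; m[:,450:]=0; m[:180]=0; m[212:]=0
q=P[m];print("tab",len(q),q.mean(0),cv2.minAreaRect((q[:,:2]*1000).astype(np.float32)), np.median(q[:,2]))
save("crop",cv2.resize(a["img"][130:220,220:460],None,fx=3.3,fy=3.3))
E
```

```text
top violet [424. 173.] 1342 z 0.0647 rect [ 496.1 -230.9] [99.6 99.5] 17.0 d 547.0
side aqua [383. 223.] 1982 z 0.0032 rect [338.  -63.1] [114.  130.6] 61.6 d 344.0
side aqua [ 37. 233.] 237 z 0.0187 rect [754.3 477.4] [52.9 20.5] 89.0 d 893.0
side aqua [227. 259.] 3385 z 0.003 rect [497.3 237.6] [117.3 131. ] 75.8 d 551.0
side aqua [262. 366.] 4932 z 0.0029 rect [279.8 329.8] [118.6 129.1] 88.3 d 433.0
side violet [383. 131.] 1213 z 0.0638 rect [ 495.4 -230.2] [ 98.6 103. ] 16.3 d 546.0
tab 106 [ 0.43248207 -0.25191614  0.05157583] ((429.7164001464844, -257.73675537109375), (44.54069137573242, 80.58131408691406), 17.058752059936523) 0.05238428229349658
```

View pics/crop.png

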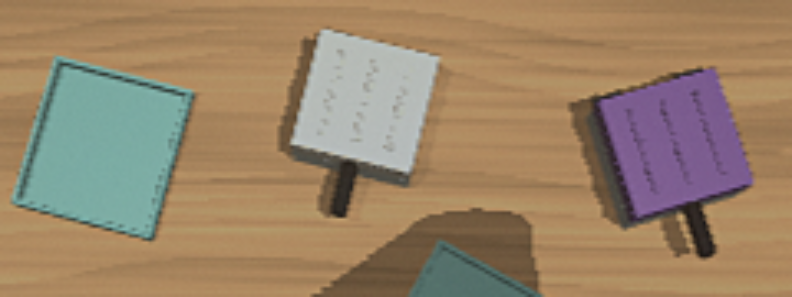

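The crop confirms the choices: violet lid on the right with its black tab, white mould in the middle, far tray on the left. The violet mould is 99.6 x 99.5 mm with its top at z = 0.0647, as described, and yawed 17°. The tray is 117 x 131 mm at (497,238), yawed about -14°.

```bash
cat >> h.py <<'E'
YAW=np.radians(17.0); C=np.array([.4958,-.2306]); 
XP=np.array([np.cos(YAW),np.sin(YAW),0]);YP=np.array([-np.sin(YAW),np.cos(YAW),0]);Z=np.array([0,0,1.])
HINGE=np.r_[C,0]+.050*XP+.036*Z
def tool(phi,sgn=1,xp=XP,yp=YP):
    z=np.sin(np.radians(phi))*xp-np.cos(np.radians(phi))*Z; y=sgn*yp
    return R.from_matrix(np.stack([np.cross(y,z),y,z],1))
def tab(th):
    t=np.radians(th);return HINGE+(-.128*np.cos(t)+.010*np.sin(t))*XP+(.128*np.sin(t)+.010*np.cos(t))*Z
def rows(targets,T0=None):
    """targets: (grasp point, Rotation); prints rel rows from T0 (or measured)"""
    s=env.sense(); p0,R0=(s["tcp_pos"],R.from_rotvec(s["tool_rot"])) if T0 is None else T0
    for g,r in targets:
        p=g+.002*r.apply([0,0,1])
        print(np.round(np.r_[np.degrees((R0.inv()*r).as_rotvec()),R0.inv().apply(p-p0)*1000],1).tolist())
E
python3 - <<'E'
from h import *
print(tab(0),tab(105))
for sg in (1,-1): rows([(tab(0)+.1*Z,tool(30,sg))])
E
```

```text
[ 0.42120823 -0.25340499  0.046     ] [ 0.5845337  -0.20347139  0.15705032]
[-46.5, -0.3, -173.5, 326.9, -256.4, 103.8]
[-0.2, 30.0, 0.4, 326.9, -256.4, 103.8]
```

Request:
apply_moves --pt "0 0 0 62 -48 20 50" --pt "0 10 0 124 -97 35 50" --pt "0 20 0 180 -145 50 50" --pt "0 30 0 235 -190 65 50" --pt "0 30 0 285 -225 85 50" --squeeze 30

```text
time: 0.72
tcp_pos: [0.3568, -0.344, 0.178]
tool_rot: [-2.928, -0.439, -0.785]
force: [0.8, -0.3, 0.5]
grip_width: 0.0501
grasp_force: 0.0
```

```bash
python3 - <<'E'
from h import *
s=env.sense();print(s["tcp_pos"],s["time"],s["joint_pos"])
a=get_image("side");save("s1",a["img"][60:230,300:520])
rows([(tab(0)+.1*Z,tool(30,-1)),(tab(0)+.05*Z,tool(30,-1)),(tab(0),tool(30,-1))])
E
```

```text
[ 0.35677874 -0.34399472  0.17804989] 0.725 [-1.29811659  0.48032317  1.97596704  0.73039158  0.84806734 -0.56393874]
[-1.1, -0.2, 0.1, 56.4, -56.0, 71.4]
[-1.1, -0.2, 0.1, 31.2, -55.2, 114.6]
[-1.1, -0.2, 0.1, 6.1, -54.4, 157.9]
```

Request:
apply_moves --pt "0 0 0 30 -30 30 50" --pt "0 0 0 50 -50 60 50" --pt "0 0 0 42 -55 95 50" --pt "0 0 0 42 -55 95 50"

```text
time: 1.27
tcp_pos: [0.4211, -0.2647, 0.1162]
tool_rot: [-2.923, -0.448, -0.78]
force: [0.9, -0.0, -0.3]
grip_width: 0.0502
grasp_force: 0.0
```

```bash
python3 - <<'E'
from h import *
s=env.sense();print(s["tcp_pos"],s["tool_rot"],s["time"],s["joint_pos"])
a=get_image("wrist");save("w1",a["img"])
b=get_image("top")
P=pts(b);m=(b["img"].max(2)<60)&(P[...,2]>.035)&(P[...,2]<.06)
m[:,:415]=0;m[:,450:]=0;m[:180]=0;m[:, :]&=True;m[212:]=0
q=P[m];d=(q-np.r_[C,0]);print(len(q),np.median(d@XP),np.median(d@YP) if len(q) else 0)
K=a["mtx"];V=a["view"];p=V[:3,:3]@tab(0)+V[:3,3];t=np.arctan2(np.hypot(p[0],p[1]),p[2]);print("tab px",K[0,2]+K[0,0]*t*p[0]/np.hypot(p[0],p[1]),K[1,2]+K[0,0]*t*p[1]/np.hypot(p[0],p[1]))
rows([(tab(0)+.05*Z,tool(30,-1)),(tab(0),tool(30,-1))])
E
```

```text
[ 0.42112635 -0.26465948  0.11623802] [-2.92253107 -0.4481441  -0.78039941] 1.275 [-1.08441709  0.59969172  2.0733248   1.00089363  0.62391333 -0.69454695]
0 nan 0
tab px 305.6144656782811 268.653552001199
[-0.2, -0.0, 0.3, -7.6, -13.0, 23.0]
[-0.2, -0.0, 0.3, -32.6, -13.0, 66.3]
  return _methods._mean(a, axis=axis, dtype=dtype,
  ret = ret.dtype.type(ret / rcount)
```

View pics/w1.png

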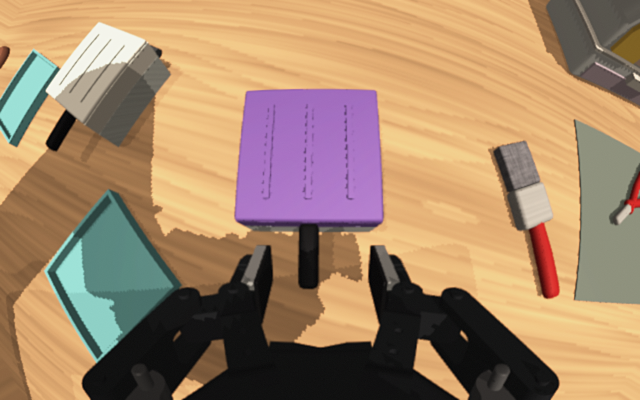

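The wrist view shows the violet lid's tab at (309,258), and the finger midline at column 320. The calibration puts the tab at column 306, so the two differ by about 2–3 mm sideways. I'll use a shift between them.

Request:
apply_moves --pt "0 0 0 -8 -10 23 50" --pt "0 0 0 -24 -10 50 50" --pt "0 0 0 -32 -10 65 50" --pt "0 0 0 -32 -10 65 50"

```text
time: 1.88
tcp_pos: [0.4229, -0.257, 0.0457]
tool_rot: [-2.928, -0.446, -0.786]
force: [-0.7, 1.0, 0.2]
grip_width: 0.0501
grasp_force: 0.0
```

```bash
python3 - <<'E'
from h import *
s=env.sense();print(s["tcp_pos"],s["time"],s["force"])
a=get_image("wrist");save("w2",a["img"][120:400,160:480])
rows([(tab(0),tool(30,-1))])
E
```

```text
[ 0.42286203 -0.25697486  0.04571556] 1.875 [-0.69938304  0.96974385  0.21042331]
[-0.1, -0.1, 0.3, -0.7, -3.9, 1.9]
```

View pics/w2.png

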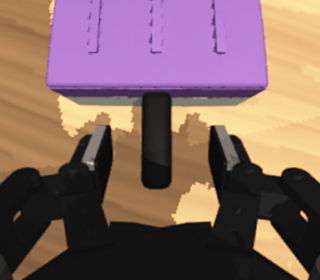

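The tab spans columns 142–172 of the crop (centre 157) and the finger mid is at 160, so it sits 1.5 mm to the left. I'll shift and close.

Request:
apply_moves --pt "0 0 0 0 -1.5 2 50" --pt "0 0 0 0 -1.5 2 10" --pt "0 0 0 0 -1.5 2 5" --pt "0 0 0 0 -1.5 2 5" --pt "0 0 0 0 -1.5 2 5" --squeeze 30

```text
time: 2.55
tcp_pos: [0.4237, -0.2548, 0.0444]
tool_rot: [-2.929, -0.447, -0.786]
force: [-2.2, -2.7, 5.5]
grip_width: 0.0137
grasp_force: 33.7
```

```bash
python3 - <<'E'
from h import *
s=env.sense();print(s["tcp_pos"],s["time"],s["force"],s["grip_width"],s["grasp_force"])
# recentre hinge laterally on actual grasp: offset along YP
T0=(s["tcp_pos"],R.from_rotvec(s["tool_rot"]))
g=T0[0]-.002*T0[1].apply([0,0,1]);d=g-tab(0);print(d@XP,d@YP,d[2])
f=lambda th: (tab(th)+(d@YP)*YP, tool(30-0.5*th,-1))
print("from shut");rows([f(t) for t in (8,16,24,32,40)])
for a in (40,80): 
    g,r=f(a);print(a);rows([f(t) for t in range(a+8,a+41,8)],(g+.002*r.apply([0,0,1]),r))
E
```

```text
[ 0.42369585 -0.2547759   0.0443726 ] 2.55 [-2.18238762 -2.6734516   5.5204728 ] 0.013696139845790701 33.666728138923645
0.0009770148561044278 -0.002041070881520239 0.00010402154876059527
from shut
[-0.1, -4.0, 0.3, 10.1, 0.0, -14.4]
[-0.1, -8.0, 0.3, 23.0, 0.1, -26.8]
[-0.0, -12.0, 0.3, 37.4, 0.2, -37.2]
[-0.0, -16.0, 0.3, 53.2, 0.2, -45.5]
[-0.0, -20.0, 0.3, 69.9, 0.3, -51.5]
40
[-0.0, -4.0, 0.0, 15.1, 0.0, -9.4]
[-0.0, -8.0, 0.0, 31.4, 0.0, -16.5]
[-0.0, -12.0, 0.0, 48.5, 0.0, -21.4]
[0.0, -16.0, 0.0, 66.2, 0.0, -23.7]
[0.0, -20.0, 0.0, 83.9, 0.0, -23.6]
80
[0.0, -4.0, 0.0, 17.4, -0.0, -3.6]
[0.0, -8.0, -0.0, 35.2, 0.0, -4.7]
[0.0, -12.0, 0.0, 52.9, -0.0, -3.3]
[0.0, -16.0, 0.0, 70.2, -0.0, 0.5]
[0.0, -20.0, 0.0, 86.9, -0.0, 6.7]
```

Gripped: opening 13.7 mm, force 34 N. Lifting now.

Request:
apply_moves --pt "0 -4 0 10 0 -14.5 5" --pt "0 -8 0 23 0 -27 5" --pt "0 -12 0 37.5 0 -37 5" --pt "0 -16 0 53 0 -45.5 5" --pt "0 -20 0 70 0 -51.5 5"

```text
time: 3.18
tcp_pos: [0.4568, -0.2446, 0.1238]
tool_rot: [-3.072, -0.468, -0.265]
force: [11.2, 3.2, -16.2]
grip_width: 0.0136
grasp_force: 30.7
```

```bash
python3 - <<'E'
from h import *
s=env.sense();print(s["time"],s["force"],s["grip_width"],s["joint_pos"])
g=s["tcp_pos"]-.002*R.from_rotvec(s["tool_rot"]).apply([0,0,1]);v=g-HINGE;print(np.hypot(v@XP,v[2]),np.degrees(np.arctan2(v[2],-v@XP))-4.5,v@YP)
E
```

```text
3.175 [ 11.16791622   3.15898712 -16.17453696] 0.013607635324980185 [-0.79137513  0.55573346  1.89337882  0.2590511   0.62649094  0.27201101]
0.12832105507921154 39.88797995618981 -0.0020415976713938247
```

Request:
apply_moves --pt "0 -4 0 15 0 -9.5 5" --pt "0 -8 0 31.5 0 -16.5 5" --pt "0 -12 0 48.5 0 -21.5 5" --pt "0 -16 0 66 0 -23.5 5" --pt "0 -20 0 84 0 -23.5 5"

```text
time: 3.8
tcp_pos: [0.531, -0.2217, 0.1621]
tool_rot: [3.063, 0.47, -0.277]
force: [-1.3, -5.3, -2.7]
grip_width: 0.0131
grasp_force: 33.9
```

```bash
python3 - <<'E'
from h import *
s=env.sense();print(s["time"],s["force"],s["grip_width"],s["joint_pos"])
g=s["tcp_pos"]-.002*R.from_rotvec(s["tool_rot"]).apply([0,0,1]);v=g-HINGE;print(np.hypot(v@XP,v[2]),np.degrees(np.arctan2(v[2],-v@XP))-4.5,v@YP)
E
```

```text
3.8 [-1.25805586 -5.34501023 -2.74642686] 0.013141624007193637 [-0.52323361  0.62418928  1.54167229 -0.15167944  1.10091329  0.82017444]
0.12878634557694918 79.5487178119967 -0.0017602551559540115
```

Tracking well at about 80°. Going on to about 116°.

Request:
apply_moves --pt "0 -4 0 17.5 0 -3.5 5" --pt "0 -8 0 35 0 -4.5 5" --pt "0 -12 0 53 0 -3.5 5" --pt "0 -16 0 70 0 0.5 5" --pt "0 -18 0 78 0 3.5 5"

```text
time: 4.42
tcp_pos: [0.6058, -0.1987, 0.1456]
tool_rot: [2.939, 0.45, -0.736]
force: [1.9, -4.3, 9.1]
grip_width: 0.0137
grasp_force: 38.1
```

```bash
python3 - <<'E'
from h import *
s=env.sense();print(s["time"],s["force"],s["grip_width"],s["joint_pos"],R.from_rotvec(s["tool_rot"]).apply([0,0,1]))
g=s["tcp_pos"]-.002*R.from_rotvec(s["tool_rot"]).apply([0,0,1]);v=g-HINGE;print(np.hypot(v@XP,v[2]),np.degrees(np.arctan2(v[2],-v@XP))-4.5,v@YP)
E
```

```text
4.425 [ 1.91031982 -4.27170481  9.09795311] 0.01369781968220342 [-0.36154804  0.84016699  1.18494306 -0.30030842  1.51443289  0.98298641] [-0.44860471 -0.14610937 -0.88170622]
0.12912585939101698 115.94334907299601 -0.0016581431659670608
```

Request:
apply_moves --pt "0 0 0 0 0 0 45" --pt "0 0 0 0 0 0 45" --pt "0 0 0 0 0 0 45" --pt "0 0 0 0 0 -40 45" --pt "0 0 0 0 0 -90 45"

```text
time: 5.05
tcp_pos: [0.6436, -0.1844, 0.2235]
tool_rot: [2.946, 0.45, -0.74]
force: [1.7, -0.5, 0.1]
grip_width: 0.045
grasp_force: 0.0
```

```bash
python3 - <<'E'
from h import *
s=env.sense();print(s["time"],s["force"],s["grip_width"])
b=get_image("side");save("s2",cv2.resize(b["img"][60:230,300:520],None,fx=3,fy=3))
g=np.r_[C,0]-.0018*YP
rows([(g+.2*Z,tool(0,-1)),(g+.12*Z,tool(0,-1))])
E
```

```text
5.05 [ 1.71690145 -0.45761012  0.0668709 ] 0.04500097359900038
[0.5, 27.4, 0.4, -127.1, -0.4, 103.2]
[0.5, 27.4, 0.4, -90.2, -1.0, 174.2]
```

View pics/s2.png

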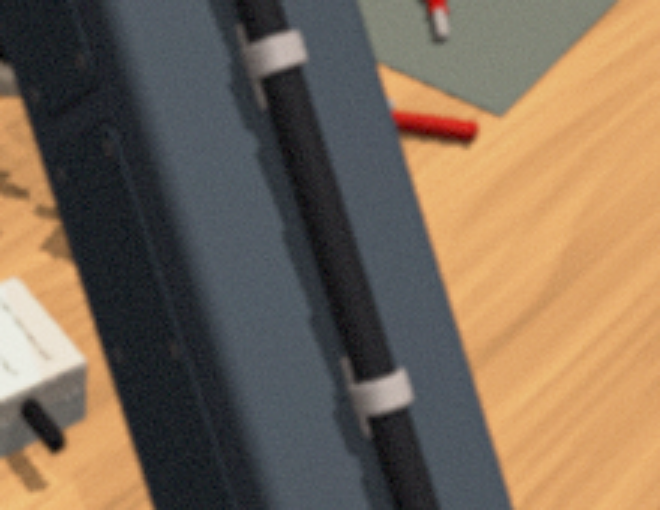

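The arm hides the mould in this view, so I'll go above the pocket and look with the wrist camera.

Request:
apply_moves --pt "0 7 0 -40 0 20 45" --pt "0 15 0 -80 0 50 45" --pt "0 23 0 -115 0 85 45" --pt "0 27.5 0 -127 0 103 45" --pt "0 27.5 0 -127 0 103 45"

```text
time: 5.72
tcp_pos: [0.4882, -0.2325, 0.1922]
tool_rot: [-3.105, -0.469, 0.017]
force: [0.4, -0.6, 0.2]
grip_width: 0.0451
grasp_force: 0.0
```

```bash
python3 - <<'E'
from h import *
s=env.sense();print(s["time"],s["force"],s["tcp_pos"])
a=get_image("wrist");save("w3",a["img"])
hsv=cv2.cvtColor(a["img"],cv2.COLOR_RGB2HSV)
np.savez("w3.npz",**a)
g=np.r_[C,0]-.0018*YP
K=a["mtx"];V=a["view"];p=V[:3,:3]@(g+.058*Z)+V[:3,3];t=np.arctan2(np.hypot(p[0],p[1]),p[2]);print("stub px",K[:2,2]+K[0,0]*t*p[:2]/np.hypot(p[0],p[1]),K[0])
rows([(g+.0565*Z,tool(0,-1))])
E
```

```text
5.725 [ 0.4183745  -0.60714947  0.17069168] [ 0.48817248 -0.2324583   0.19224019]
stub px [323.25131865 184.43396581] [309.70691629   0.         320.08965816]
[0.0, 0.5, 0.3, 6.8, 1.1, 138.2]
```

View pics/w3.png

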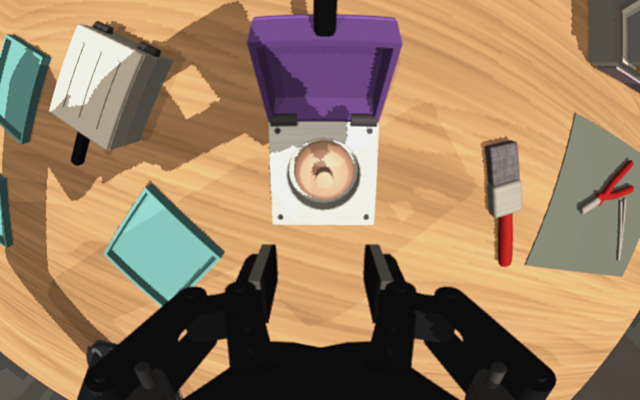

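The violet lid stays open, and the cap is in the pocket at about (323,175). I'll go lower and look closer.

Request:
apply_moves --pt "0 0.5 0 7 1 50 45" --pt "0 0.5 0 7 1 95 45" --pt "0 0.5 0 7 1 95 45"

```text
time: 6.15
tcp_pos: [0.4976, -0.23, 0.0945]
tool_rot: [-3.101, -0.477, 0.007]
force: [-0.0, -0.4, -0.1]
grip_width: 0.0451
grasp_force: 0.0
```

```bash
python3 - <<'E'
from h import *
s=env.sense();print(s["time"],s["force"],s["tcp_pos"])
a=get_image("wrist");save("w4",cv2.resize(a["img"][120:370,190:450],None,fx=2,fy=2))
g=np.r_[C,0]-.0018*YP
K=a["mtx"];V=a["view"]
for off in (0,.005):
    p=V[:3,:3]@(g+.058*Z+off*XP)+V[:3,3];t=np.arctan2(np.hypot(p[0],p[1]),p[2]);print("stub crop px",(K[:2,2]+K[0,0]*t*p[:2]/np.hypot(p[0],p[1])-[190,120])*2)
rows([(g+.0565*Z,tool(0,-1))])
E
```

```text
6.15 [-0.04760939 -0.36996472 -0.1460452 ] [ 0.49761404 -0.23003997  0.09453872]
stub crop px [267.33796962 252.75757545]
stub crop px [267.5880448  237.34405587]
[-0.1, 0.1, 0.5, -2.7, 0.6, 42.0]
```

View pics/w4.png

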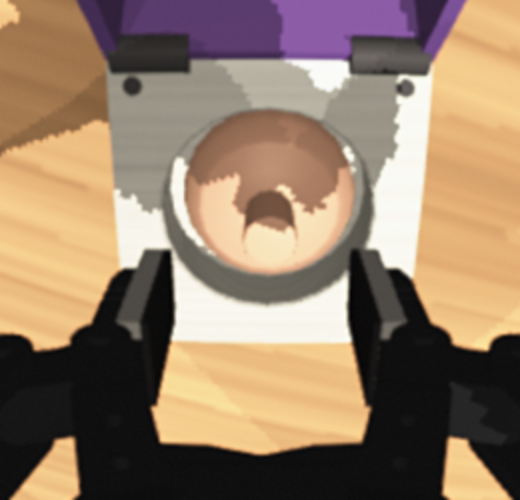

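The stub top is at crop (270,243), against a predicted (267,253), so it lies about 3 mm farther in +x and about 2 mm in tool +y. Descending and gripping.

Request:
apply_moves --pt "0 0 0 0 2 40.5 45" --pt "0 0 0 0 2 40.5 45" --pt "0 0 0 0 2 40.5 8" --pt "0 0 0 0 2 40.5 8" --pt "0 0 0 0 2 40.5 8" --squeeze 40

```text
time: 6.82
tcp_pos: [0.4997, -0.2341, 0.059]
tool_rot: [3.103, 0.475, 0.005]
force: [-0.4, 1.1, 6.5]
grip_width: 0.014
grasp_force: 39.1
```

Request:
apply_moves --pt "0 0 0 0 0 0 8" --pt "0 0 0 0 0 -15 8" --pt "0 0 0 0 0 -40 8" --pt "0 0 0 0 0 -75 8" --pt "0 0 0 0 0 -75 8"

```text
time: 7.45
tcp_pos: [0.5, -0.2347, 0.1352]
tool_rot: [3.1, 0.475, 0.008]
force: [-0.4, -0.3, -1.2]
grip_width: 0.014
grasp_force: 39.1
```

```bash
cat >> h.py <<'E'
TY=np.radians(-14.2);TC=np.array([.4973,.2376,0])
TX=np.array([np.cos(TY),np.sin(TY),0]);TYY=np.array([-np.sin(TY),np.cos(TY),0])
E
python3 - <<'E'
from h import *
s=env.sense();print(s["time"],s["force"],s["tcp_pos"],s["grip_width"],s["joint_pos"])
# tray yaw aligned pose above tray
rows([(TC+.16*Z,tool(0,-1,TX,TYY)),(TC+.047*Z,tool(0,-1,TX,TYY))])
rows([(TC+.16*Z,tool(0,-1))])
b=get_image("top");save("t3",b["img"][100:260,200:470]);P=pts(b)
hsv=cv2.cvtColor(b["img"],cv2.COLOR_RGB2HSV);H,S,V=cv2.split(hsv)
m=((H>78)&(H<100)&(S>60)).astype(np.uint8);m[:, :220]=0;m[:,285:]=0;m[:140]=0;m[210:]=0
q=P[(m>0)&(b["range_z"]>0)];print(cv2.minAreaRect((q[:,:2]*1000).astype(np.float32)),np.median(q[:,2]))
E
```

```text
7.45 [-0.38473316 -0.29643976 -1.18244917] [ 0.50002845 -0.23468668  0.13524442] 0.013963910129193157 [-6.41113402e-01  5.88794022e-01  1.72140126e+00 -1.16672551e-04
  8.24178008e-01  6.25842785e-01]
[0.3, -0.3, 31.6, 138.8, -451.3, -24.8]
[0.3, -0.3, 31.6, 138.4, -452.0, 88.2]
[0.3, -0.2, 0.4, 138.8, -451.3, -24.8]
((497.81524658203125, 236.40594482421875), (119.13800811767578, 130.4718780517578), 75.81392669677734) 0.0038066259530996132
```

```bash
python3 - <<'E'
from h import *
a=get_image("wrist");save("w5",cv2.resize(a["img"][100:370,190:450],None,fx=2,fy=2))
E
```

```text
(no output)
```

View pics/w5.png

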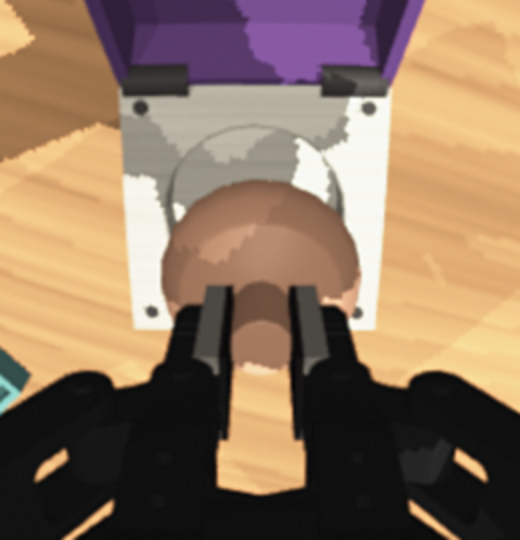

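The cap is off the pocket and upright between the pads. Now carrying it to the far tray.

Request:
apply_moves --pt "0 0 0 5 -15 -25 8" --pt "0 0 0 20 -60 -30 8" --pt "0 0 0 35 -110 -30 8" --pt "0 0 0 50 -160 -30 8" --pt "0 0 0 65 -210 -30 8"

```text
time: 8.18
tcp_pos: [0.4965, -0.012, 0.1607]
tool_rot: [-3.105, -0.474, 0.004]
force: [-0.1, -0.2, 0.2]
grip_width: 0.014
grasp_force: 39.2
```

Request:
apply_moves --pt "0 0 0 15 -50 0 8" --pt "0 0 0 30 -100 0 8" --pt "0 0 0 45 -150 0 8" --pt "0 0 0 60 -195 0 8" --pt "0 0 0 73 -240 0 8"

```text
time: 8.8
tcp_pos: [0.4944, 0.2386, 0.1605]
tool_rot: [3.105, 0.476, -0.004]
force: [1.5, -0.4, -0.3]
grip_width: 0.0142
grasp_force: 39.2
```

```bash
python3 - <<'E'
from h import *
s=env.sense();print(s["time"],s["force"],s["tcp_pos"],s["grip_width"],s["joint_pos"])
rows([(np.array([.4965,.237,.052]),tool(0,-1))])
E
```

```text
8.8 [ 1.49201432 -0.42500379 -0.25974281] [0.49442695 0.23860828 0.1604962 ] 0.014226450469707646 [ 2.46104195e-01  5.48546861e-01  1.70533160e+00 -1.71117797e-04
  8.90384083e-01  1.51298568e+00]
[-0.0, 0.2, 0.4, 1.8, 2.2, 110.5]
```

Request:
apply_moves --pt "0 0 0 1 1 45 8" --pt "0 0 0 1 1 90 8" --pt "0 0 0 1 1 104 8" --pt "0 0 0 1 1 106 8" --pt "0 0 0 1 1 106 8"

```text
time: 9.43
tcp_pos: [0.4976, 0.2365, 0.0567]
tool_rot: [-3.105, -0.475, -0.003]
force: [-0.1, 0.5, -0.2]
grip_width: 0.014
grasp_force: 39.2
```

```bash
python3 - <<'E'
from h import *
s=env.sense();print(s["time"],s["force"],s["tcp_pos"],s["grip_width"])
b=get_image("side");save("s4",cv2.resize(b["img"][170:320,150:310],None,fx=3.5,fy=3.5))
E
```

```text
9.425 [-0.1184833   0.54225419 -0.24784496] [0.49757707 0.23653143 0.05667616] 0.014034332381664827
```

View pics/s4.png

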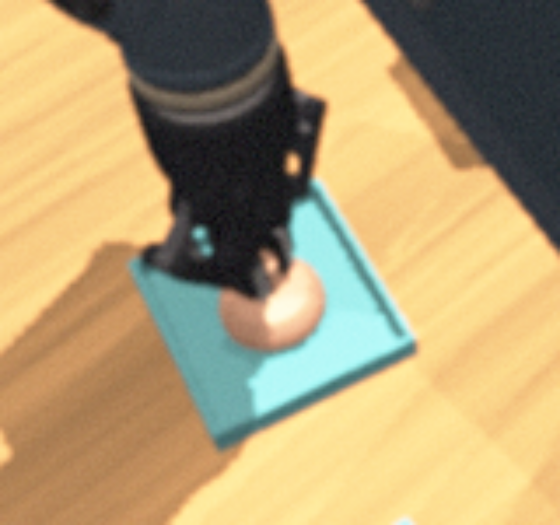

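The cap is over the middle of the tray, just above the floor. That was the tenth and last picture, so I'll lower it in small steps by force.

Request:
apply_moves --pt "0 0 0 0 0 4 8" --pt "0 0 0 0 0 6 8" --pt "0 0 0 0 0 6 8"

```text
time: 9.85
tcp_pos: [0.4967, 0.2365, 0.0499]
tool_rot: [-3.105, -0.475, -0.0]
force: [-0.0, -0.8, -0.9]
grip_width: 0.0141
grasp_force: 39.2
```

Request:
apply_moves --pt "0 0 0 0 0 1.5 8" --pt "0 0 0 0 0 1.5 8"

```text
time: 10.1
tcp_pos: [0.4967, 0.2366, 0.049]
tool_rot: [-3.105, -0.475, -0.001]
force: [-0.7, -0.4, 6.3]
grip_width: 0.0144
grasp_force: 39.9
```

Contact came at z = 49 mm, exactly as expected from the grasp height. Releasing.

Request:
apply_moves --pt "0 0 0 0 0 0 45" --pt "0 0 0 0 0 0 45" --pt "0 0 0 0 0 0 45" --pt "0 0 0 0 0 -30 45" --pt "0 0 0 0 0 -80 45"

```text
time: 10.72
tcp_pos: [0.4954, 0.2361, 0.1273]
tool_rot: [3.105, 0.475, -0.008]
force: [0.3, 0.5, -0.2]
grip_width: 0.0446
grasp_force: 0.0
```

Request:
apply_moves --pt "0 0 0 0 0 -50 45" --pt "0 0 0 0 0 -100 45" --pt "0 0 0 -50 0 -110 45" --pt "0 0 0 -50 0 -110 45"

```text
time: 11.22
tcp_pos: [0.445, 0.2208, 0.2388]
tool_rot: [3.105, 0.476, -0.005]
force: [0.5, 0.3, 0.0]
grip_width: 0.0449
grasp_force: 0.0
```

```bash
python3 - <<'E'
from h import *
s=env.sense();print(s["time"],s["force"],s["tcp_pos"],s["qvel"].round(3) if hasattr(s["qvel"],'round') else s["qvel"])
for n in ("side","top"):
    b=get_image(n);P=pts(b)
    d=P-TC;x=d@TX;y=d@TYY;z=P[...,2]
    m=(abs(x)<.055)&(abs(y)<.05)&(z>.009)&(z<.07)&(b["range_z"]>0)
    q=np.stack([x[m],y[m],z[m]],1)
    if len(q)<20: print(n,"hidden");continue
    st=q[q[:,2]>.044];rim=q[q[:,2]<.02]
    print(n,len(q),"maxz",np.percentile(q[:,2],99),"stub top c",st.mean(0) if len(st) else None,"all",q[:,:2].min(0),q[:,:2].max(0))
    hsv=cv2.cvtColor(b["img"],cv2.COLOR_RGB2HSV);v=(hsv[...,0]>125)&(hsv[...,0]<150)&(hsv[...,1]>80)&(b["range_z"]>0)
    w=P[v]-np.r_[C,0];print("violet n",v.sum(),"x' range",np.percentile(w@XP,[2,98]) if v.any() else None,"z",np.percentile(P[v][:,2],[2,98]) if v.any() else None)
    mv=b["img"].min(2)>150; k=mv&(abs(z-.065)<.006);k&=(abs(P[...,0]-.52)<.12)&(abs(P[...,1])<.12);print("white top n",k.sum())
E
```

```text
11.225 [0.45549025 0.27158668 0.03056002] [0.4449743  0.2208477  0.23882815] [-0.004  0.053 -0.08   0.001 -0.05   0.001]
side 611 maxz 0.04793860870701682 stub top c [-0.00173682 -0.00217056  0.04649963] all [-0.03190519 -0.03025687] [0.0256619  0.02756929]
violet n 1762 x' range [-0.38004693  0.12380938] z [0.02671576 0.5922989 ]
white top n 1636
top 108 maxz 0.028054593030445114 stub top c None all [-0.02900196 -0.04361487] [ 0.02241994 -0.00108781]
violet n 1115 x' range [0.05487277 0.13054521] z [0.02516471 0.11751561]
white top n 1299
```

The stub top is at 48 mm (4 + 44), so the cap is upright on the floor and within about 3 mm of the tray's centre. The violet lid lies open past the hinge, the white lid is still at its 65 mm shut height, and the robot is clear.

```bash
python3 -c "
from rig import env
print(env.hand_in())"
```

```text
the job is handed in; nothing more can be done
None
```

The job is handed in at about 11 s of robot time: the violet lid is open and stays open by itself, the cap is upright on the floor of the far aqua tray, and the white mould is still shut; no verdict came back.

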